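Set out the wash supplies on the laundry-room counter

TASK

Set out the wash supplies on the metal tray, each standing upright and centred on one of its three dark round pads: the blue detergent bottle on the end pad beside the grey card reader, the green softener bottle on the opposite end pad, and the white tub with the red lid on the middle pad between them. Then stand the orange dosing cup, mouth up, in the centre of the tub's lid. Leave the black mug and the amber spray bottle where they are, and let go of everything.

Things in the scene. Friction and masses are not known exactly. Their poses are not given: they have to be found in the camera images.
- detergent: Loose blue bottle with a white paper label and a white cap, 0.3 to 0.6 kg. Body 50 mm (x) by 70 mm (y) and 105 mm tall, total height 150 mm. The white cap is 32 mm across, from 120 to 150 mm above the underside; the neck below it is 28 mm across from 115 to 120 mm and flares to the body at 105 mm. Can be gripped by the cap from above. Origin: centre of the underside; z up.
- softener: Loose green round bottle with a paper label band and a yellow cap, 0.25 to 0.5 kg. Body 62 mm across and 105 mm tall, total height 150 mm. The yellow cap is 32 mm across, from 120 to 150 mm above the underside; the neck below it is 28 mm across from 115 to 120 mm and flares to the body at 105 mm. Can be gripped by the cap from above. Origin: centre of the underside; z up.
- tub: Loose white round tub of washing tablets with a flat red lid and a red band, 0.17 to 0.35 kg. Body 62 mm across, lid 64 mm across and 14 mm thick at the top; total height 80 mm. Closed and rigid. Origin: centre of the underside; z up, lid top at z = 80 mm.
- cup: Loose orange plastic dosing cup without a handle, open at the top, 50 mm tall, 42 mm across at the foot, 50 mm across at the rim, walls 3 mm, 30 g, rigid; it starts standing mouth up. Origin: centre of the underside; z up towards the mouth.
- tray: Fixed shallow aluminium tray, 130 mm (x) by 330 mm (y), floor 4 mm and rim 8 mm above the counter, rim 5 mm thick. Three flat dark round pads, 84 mm across, lie level with its floor in a row along its y axis, centred at x = 0 and y = -105, 0 and +105 mm. Turned by up to 0.22 rad each time. Origin: centre of its underside; z up.
- card_reader: Fixed grey payment card reader with a black top with a green stripe, 70 mm by 80 mm and 100 mm tall, standing on the counter just off one end of the tray (about 225 mm from the tray's centre along the tray's y axis, on either the +y or the -y side). Origin: centre of its underside.
- sheet_box: Fixed cardboard box of dryer sheets with an orange band and a white slot on top, 70 mm by 80 mm and 90 mm tall, standing just off the other end of the tray. Origin: centre of its underside. Not to be handled.
- mug: Loose black mug, 72 mm across and 85 mm tall, its handle towards the robot. It stands in the same row as the four supplies. Origin: centre of the underside. A bystander: leave it alone.
- spray: Loose amber spray bottle with a black trigger head, 60 mm across and 165 mm tall, standing beyond the tray. Origin: centre of the underside. A bystander: leave it alone.
Not all that is in view belongs to the job. Leave any yellow look-alike of the tub alone. What is shaped like the cup but yellow is not meant.

How it is judged:
By the outcome, as a careful person would: the job done as asked, in the order asked, and still so for the second after the job is handed in, with the robot touching nothing.
It also fails if it takes over 115 s, if anything falls off the work surface, if the arm or the gripper's body presses on something with over 40 N, if the wrist force passes 120 N, or if a joint passes its speed limit or range.

ROBOT

A 6-joint arm with a two-finger parallel gripper is mounted at the origin on the work surface. World frame = base frame: x ahead of the robot, y to its left, z up, the work surface at z = 0. Lengths are in m, angles in rad, forces in N, time in s.
With the tool pointing down it reaches from about 0.35 to 0.975 m from the base axis. Payload 4.9 kg.
Tool frame: the origin (TCP) lies at the very end of the fingers, on their centre line; the grasp point (between the pads) lies 19 mm behind it (grasp_offset is the distance from the TCP to the grasp point, in m); x points along the fingers, y is the direction in which the jaws open and shut, and the axes are right-handed (so a half turn about x gives the same grasp; the last joint's range is limited). The gripper opens to 85 mm and grips with 20 to 120 N. Pads are 22 mm wide; open, the fingers measure 114 mm over their backs; the gripper's body (76 mm by 85 mm) begins 54 mm behind the grasp point. The pads swing forward as they close: fully open they stand 13 mm farther back than shut.
Start: joints at [-1.427, 0.053, 1.613, -0, 1.476, -0.119], TCP at [0.162, -0.604, 0.194] pointing down, gripper open.
Joint ranges: [-3.01, 3.01], [-1.01, 2.22], [0.06, 2.58], [-1.02, 4.17], [0.09, 2.62], [-3.14, 3.14]. Speed limits (rad/s): [2.57, 2.57, 3.14, 3.14, 3.14, 3.14].

INTERFACE

Orientations are given as a rotation vector (axis times angle).
In Python, from station import get_obs, get_image, camera_model, finish_job, grasp_offset gives the robot as it stands.
- The arm moves only by the shell command python3 -m crank 'ROWS' [OPENING] [FORCE]. ROWS is JSON, a list that holds one entry, the list of rows, each a list of 4 numbers: the shift along the world's x, y, z in m, then the turn about the world's z in degrees. In form: [[[dx, dy, dz, turn], ...]]. A call has 1 to 5 rows; each row is the pose to reach, as a shift and turn from the pose commanded when the call began; what a row does not reach only later rows make up. A row lasts 1/12 s, in which the tool goes at most 41.7 mm and 7.16 degrees, less where a joint would pass 70% of its speed; a pose out of reach is approached as far as the arm can. A call with a gripper value outside its range is refused whole. OPENING is the opening, from 0 (shut) to 1 (fully open), set as the call begins (- or left out, the last holds). The fingers move at their own pace and stop on an object; FORCE is the grip in N (left out, the last holds). Time passes only in rows, so rows that repeat a pose let the fingers close. It gives the time, the measured TCP pose, the force and the opening at its end, in the units of the state.
- get_obs(): the state, without advancing time (a new reading comes with each control period).
- get_image(name): name is "scene" or "top" or "wrist"; returns (picture, depth): 384x512x3 uint8, red, green, blue; 384x512 float32, m along the optical axis (not along the pixel's ray), 0 where there is no reading.
- camera_model(name): a dict with "fx", "fy", "cx", "cy" (pixels), "k1" (the pictures are not rectified: a ray, as slopes to the right and down, at radius r is drawn at 1 + k1 r^2 times it, then the intrinsics apply), "xyz" and "attitude" of the camera in the world. Camera axes: x right, y down, z forward; pixel columns grow to the right and rows downward; lengths in m; the calibration is good to about 2 mm. A picture is of the moment at which its call begins: read the wrist's pose just before it. camera_model takes no time and is no camera call; for the wrist camera it gives the pose at the moment of the call.
- finish_job(): hands the job in, once; it reports no verdict.
The state is a dict: "t": time; "q": joint angles; "dq": joint speeds; "effort": joint torques, N m; "tool_pos": TCP position; "tool_rot": TCP orientation; "contact_force": force on the tool from outside, world axes, zero at the start; "wrist_torque": the same for the moment, N m; "opening": finger opening in m.
Only numpy, scipy, OpenCV 4.12 (cv2) and the standard library are available. Lean on these libraries where they do the work, as an engineer would, in place of code of your own. Each camera call takes 0.05 s, during which the arm holds its last target.

## Working session

There is one attempt and no reset: what is moved stays moved. The work goes in short steps, Python scripts to look and compute and a shell command to move; the robot and the scene stay as the last step left them, time stands still between calls to the robot, and variables do not carry over. Pictures are saved under pics/ and viewed, and the job is handed in when it is done.

```bash
ls; mkdir -p pics
cat > h.py <<'E'
import numpy as np,cv2
from station import *
from scipy.spatial.transform import Rotation as R
def cam(n):
    m=camera_model(n); return m
def snap(n,fn):
    m=camera_model(n); im,d=get_image(n)
    cv2.imwrite('pics/'+fn+'.png',im[:,:,::-1]); np.savez('pics/'+fn+'.npz',im=im,d=d,m=np.array([m],dtype=object))
    return im,d,m
def load(fn):
    z=np.load('pics/'+fn+'.npz',allow_pickle=True); return z['im'],z['d'],z['m'][0]
def world(d,m):
    h,w=d.shape; u,v=np.meshgrid(np.arange(w),np.arange(h))
    K=np.array([[m['fx'],0,m['cx']],[0,m['fy'],m['cy']],[0,0,1.]])
    p=cv2.undistortPoints(np.stack([u,v],-1).reshape(-1,1,2).astype(float),K,np.array([m['k1'],0,0,0.])).reshape(h,w,2)
    P=np.dstack([p[...,0]*d,p[...,1]*d,d])
    a=np.array(m['attitude'],float); Rm=a if a.shape==(3,3) else R.from_rotvec(a).as_matrix()
    W=P@Rm.T+np.array(m['xyz']); W[d<=0]=np.nan
    return W
E
python3 - <<'E'
from h import *
print(get_obs());print(grasp_offset)
for n in ['scene','top']:
    im,d,m=snap(n,n+'0');print(m)
E
```

```text
pics
{'t': 0.0, 'q': array([-1.42699376e+00,  5.33329587e-02,  1.61428923e+00, -6.19771880e-06,
        1.47599962e+00, -1.19007358e-01]), 'dq': array([ 5.73080708e-04, -7.34161495e-04, -4.61466699e-04, -5.41380099e-04,
        1.38808235e-03, -5.81005487e-05]), 'effort': array([ 9.73575737e-06, -3.93680978e+01, -3.70175207e+01, -5.16962098e-05,
        6.98417585e-03,  1.54256179e-05]), 'tool_pos': array([ 0.16226551, -0.60284786,  0.19288076]), 'tool_rot': array([ 2.08199863,  0.27730607, -2.08206441]), 'contact_force': array([ 0.4587308 , -0.3282819 , -1.15320227]), 'wrist_torque': array([ 0.04872308,  0.00268012, -0.02810511]), 'opening': 0.08559862118807252}
0.0187
{'fx': 394.300131550422, 'fy': 394.300131550422, 'cx': 249.41236061071194, 'cy': 187.4582941638289, 'k1': -0.09079077042189009, 'xyz': array([1.36329174, 0.2953691 , 0.60960291]), 'attitude': array([-1.32754332, -1.95106593,  1.05519835])}
{'fx': 348.0107550482735, 'fy': 348.0107550482735, 'cx': 257.2303904387698, 'cy': 192.6595623033096, 'k1': -0.08684431817509229, 'xyz': array([ 0.47047586, -0.0035267 ,  0.99174924]), 'attitude': array([-2.20456284,  2.17333837, -0.07654335])}
```

View pics/scene0.png

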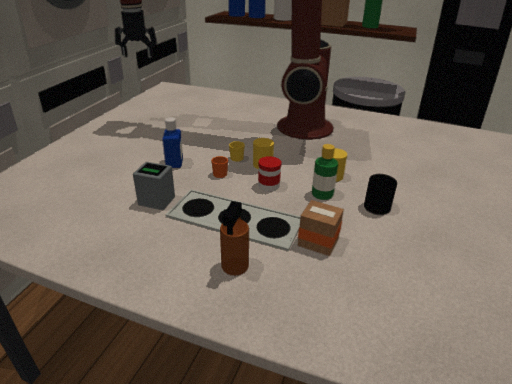

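View pics/top0.png

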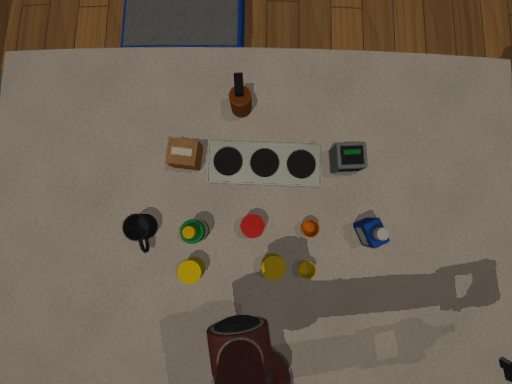

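The top view shows the tray at (265,162) with its pads at (228,161), (264,163) and (301,164). The reader is at (349,157), so on the -y side, and the sheet box is at (184,153). 

The supplies are the detergent at (374,233), softener at (192,231), red tub at (252,226) and orange cup at (310,228). The yellow objects at (190,271), (273,267) and (307,270) are look-alikes, since the task asks for the red-lidded tub and the orange cup. Next I'll take a crop to confirm and measure positions.

Run:
```python
from h import *
im,d,m=load('top0')
c=cv2.resize(im[110:300,100:400],None,fx=2.6,fy=2.6,interpolation=cv2.INTER_CUBIC); cv2.imwrite('pics/crop0.png',c[:,:,::-1])
W=world(d,m)
ims,ds,ms=load('scene0'); Ws=world(ds,ms)
np.set_printoptions(precision=4,suppress=True)
print('table z',np.nanmedian(W[300:310,100:150,2]),np.nanmedian(Ws[250:260,60:100,2]))
def hsv(i): return cv2.cvtColor(i,cv2.COLOR_RGB2HSV).astype(int)
def comps(mask,W,name):
    n,l,s,c=cv2.connectedComponentsWithStats(mask.astype(np.uint8))
    for i in range(1,n):
        if s[i,4]>25:
            p=W[l==i]; p=p[np.isfinite(p[:,2])]
            if len(p)<5: continue
            zt=np.percentile(p[:,2],97); t=p[p[:,2]>zt-.008]
            print(name,c[i],s[i,4],'zt %.3f'%zt,'topmean',t.mean(0),'mid',(t[:,:2].min(0)+t[:,:2].max(0))/2,'ext',np.ptp(t[:,:2],axis=0))
for nm,i,w in(('top',im,W),('scene',ims,Ws)):
    H=hsv(i);h,s,v=H[...,0],H[...,1],H[...,2]
    reg=(w[...,0]>.3)&(w[...,0]<.95)&(abs(w[...,1])<.45)&(w[...,2]>.015)&(w[...,2]<.25)
    comps(reg,w,nm+' obj')
    comps(reg&((h<5)|(h>170))&(s>170),w,nm+' red')
    comps(reg&(h>=5)&(h<15)&(s>180),w,nm+' orange')
    comps(reg&(w[...,2]>.135),w,nm+' caps')
    comps((w[...,2]<.02)&(v<60)&(w[...,0]>.5)&(w[...,0]<.72)&(abs(w[...,1])<.2),w,nm+' pads')
```

```text
table z -0.00015198515552133918 -0.0012829212930662859
top obj [240.0262  96.6436] 724 zt 0.166 topmean [0.7955 0.0445 0.1636] mid [0.7961 0.0442] ext [0.0553 0.0232]
top obj [183.502  152.9911] 1006 zt 0.093 topmean [0.6373 0.1952 0.0898] mid [0.6369 0.1958] ext [0.0724 0.0861]
top obj [347.7883 157.4874] 1110 zt 0.104 topmean [ 0.6322 -0.25    0.1005] mid [ 0.6327 -0.251 ] ext [0.0701 0.0826]
top obj [139.5   229.401] 616 zt 0.086 topmean [0.4365 0.3127 0.0835] mid [0.4362 0.3111] ext [0.0687 0.0701]
top obj [252.2996 225.5086] 464 zt 0.083 topmean [0.4453 0.0057 0.0798] mid [0.4453 0.0052] ext [0.0603 0.0604]
top obj [193.7707 230.612 ] 567 zt 0.151 topmean [0.4293 0.1599 0.1495] mid [0.4291 0.1596] ext [0.029  0.0309]
top obj [311.6825 228.1905] 126 zt 0.052 topmean [ 0.44   -0.1515  0.0495] mid [ 0.4397 -0.1515] ext [0.0488 0.0464]
top obj [371.5603 232.2892] 771 zt 0.151 topmean [ 0.4304 -0.3115  0.1496] mid [ 0.43   -0.3115] ext [0.0295 0.0312]
top obj [273.2757 266.8505] 515 zt 0.083 topmean [ 0.3364 -0.0512  0.08  ] mid [ 0.3356 -0.0511] ext [0.0627 0.0602]
top obj [190.4862
[... 3369 characters left out ...]
21.3137 215.9216] 51 zt 0.005 topmean [ 0.6341 -0.0571  0.0032] mid [ 0.6313 -0.0542] ext [0.0588 0.0223]
scene pads [244.8173 215.7115] 104 zt 0.005 topmean [ 0.6104 -0.0019  0.0029] mid [ 0.6109 -0.0021] ext [0.0511 0.0332]
scene pads [272.9549 227.1259] 532 zt 0.005 topmean [0.6278 0.0797 0.0029] mid [0.6268 0.0788] ext [0.0809 0.0809]
scene pads [214.4675 368.9748] 1230 zt -0.746 topmean [ 0.6118 -0.1206 -0.7503] mid [ 0.6225 -0.111 ] ext [0.1619 0.1778]
scene pads [252.1237 375.0813] 283 zt -0.746 topmean [ 0.5824  0.0204 -0.7502] mid [0.586  0.0259] ext [0.0907 0.091 ]
scene pads [286.9071 380.3429] 140 zt -0.746 topmean [ 0.5574  0.1459 -0.7502] mid [0.5611 0.1506] ext [0.0397 0.0926]
```

View pics/crop0.png

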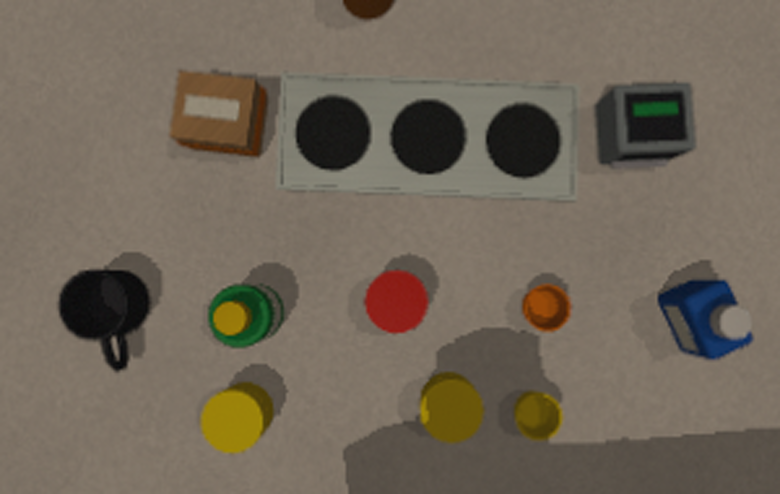

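Run:
```python
from h import *
o=get_obs(); M=R.from_rotvec(o['tool_rot']).as_matrix(); print(M.round(3)); 
im,d,m=load('top0');W=world(d,m)
# detergent body orientation from points z 0.095..0.108
s=(abs(W[...,0]-.43)<.07)&(abs(W[...,1]+.31)<.08)&(W[...,2]>.1)&(W[...,2]<.109)
p=W[s][:,:2].astype(np.float32);print(len(p),cv2.minAreaRect(p))
# tray rim
```

```text
[[-0.     0.26  -0.966]
 [ 0.002 -0.966 -0.26 ]
 [-1.    -0.002 -0.   ]]
275 ((0.43093615770339966, -0.3113614320755005), (0.0679304376244545, 0.05063840001821518), 26.90943717956543)
```

```bash
python3 -m crank '[[[0.027,0.029,0.005,7],[0.054,0.058,0.01,14],[0.081,0.087,0.01,21],[0.108,0.117,0.01,28],[0.135,0.146,0.01,35]]]' 1 40
python3 -m crank '[[[0.027,0.029,0,7],[0.054,0.058,0,14],[0.081,0.087,0,21],[0.108,0.117,0,28],[0.134,0.1455,0,35]]]'
python3 -m crank '[[[0,0,0,5],[0,0,0,5],[0,0,0,5]]]'
python3 - <<'E'
from h import *
snap('wrist','w1'); o=get_obs(); print(o['tool_pos'],o['q'],R.from_rotvec(o['tool_rot']).as_matrix()[:,1])
E
```

```text
t: 0.52
tool_pos: [0.2981, -0.4558, 0.2036]
tool_rot: [1.698, 0.799, -1.698]
contact_force: [0.6, -1.2, -0.8]
opening: 0.0853
t: 0.93
tool_pos: [0.4322, -0.31, 0.2037]
tool_rot: [1.268, 1.171, -1.268]
contact_force: [-0.2, -0.8, -0.3]
opening: 0.0854
t: 1.18
tool_pos: [0.4312, -0.3117, 0.2036]
tool_rot: [1.209, 1.21, -1.21]
contact_force: [-0.5, -1.3, -0.3]
opening: 0.0857
[ 0.43090797 -0.31224354  0.20369569] [-7.66755238e-01 -1.76089745e-01  1.81570107e+00 -3.23498718e-04
  1.50267117e+00 -7.65087937e-01] [ 9.99998387e-01 -1.64507875e-03 -7.21128039e-04]
```

View pics/w1.png

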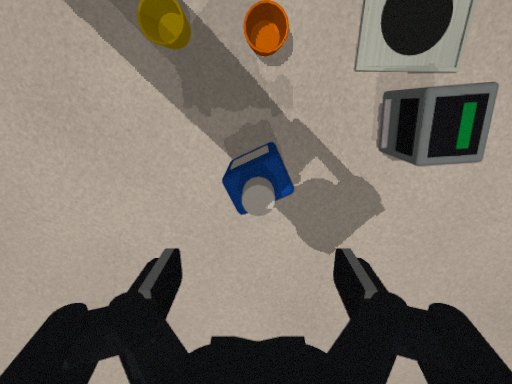

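The wrist picture shows the detergent's cap at (258,196), laterally between the fingers, with the reader at (440,125). I'll check its position with wrist depth and then descend.

```bash
python3 - <<'E'
from h import *
im,d,m=load('w1');W=world(d,m)
s=(W[...,2]>.143)&(W[...,2]<.158)&(abs(W[...,0]-.43)<.03)&(abs(W[...,1]+.312)<.03)
p=W[s];print(s.sum(),p.mean(0),(p.min(0)+p.max(0))/2,np.ptp(p,axis=0))
E
python3 -m crank '[[[0,0,-0.035,0],[0,0,-0.065,0],[0,0,-0.08,0],[0,0,-0.085,0],[0,0,-0.085,0]]]' 1
python3 -m crank '[[[0,0,0,0],[0,0,0,0],[0,0,0,0],[0,0,0,0],[0,0,0,0]]]' 0 40
python3 -m crank '[[[0,0,0,0],[0,0,0,0],[0,0,0,0],[0,0,0,0],[0,0,0,0]]]'
```

```text
872 [ 0.43226286 -0.31329832  0.14922768] [ 0.43257408 -0.31411877  0.14741023] [0.03080257 0.03080452 0.00812764]
t: 1.65
tool_pos: [0.4297, -0.3121, 0.1172]
tool_rot: [1.211, 1.212, -1.212]
contact_force: [0.6, -0.5, 0.0]
opening: 0.0854
t: 2.07
tool_pos: [0.4318, -0.3125, 0.1202]
tool_rot: [1.208, 1.208, -1.208]
contact_force: [0.3, 0.2, -0.9]
opening: 0.0256
t: 2.48
tool_pos: [0.4313, -0.312, 0.119]
tool_rot: [1.208, 1.21, -1.208]
contact_force: [-0.5, -1.0, 0.5]
opening: -0.0001
```

The fingers shut to 0, so they missed or squeezed past the cap. I'll look.

Run:
```python
from h import *
a=snap('wrist','w2')[0];b=snap('scene','s2')[0]
cv2.imwrite('pics/c2.png',np.vstack([cv2.resize(b[80:230,100:300],(600,450)),])[:,:,::-1])
print(get_obs()['opening'],get_obs()['tool_pos'])
```

```text
-9.028369596177709e-05 [ 0.43135019 -0.3119982   0.11904469]
```

View pics/w2.png

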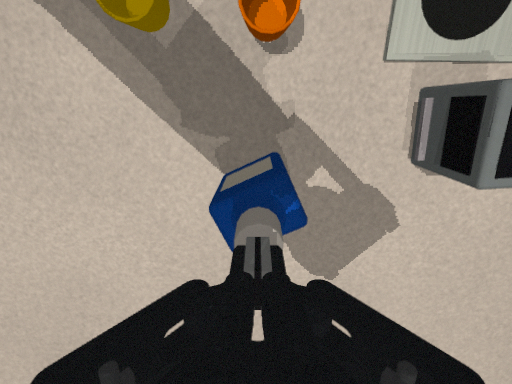

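View pics/c2.png

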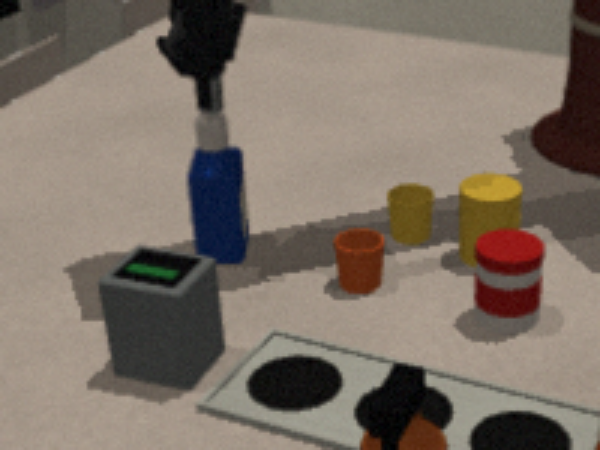

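Run:
```python
from h import *
np.set_printoptions(precision=4,suppress=True)
im,d,m=load('w2');W=world(d,m)
print(m['xyz'],R.from_rotvec(m['attitude']).as_matrix())
for r in range(200,300,6): print(r,W[r,250],W[r,258],W[r,266],im[r,258])
i,dd,mm=load('s2');Ws=world(dd,mm)
print('scene')
for r in range(92,135,3): print(r,Ws[r,170],i[r,170])
```

```text
[ 0.4316 -0.2295  0.2983] [[ 1.      0.0012  0.0004]
 [ 0.0012 -0.9459 -0.3245]
 [ 0.      0.3245 -0.9459]]
200 [nan nan nan] [ 0.4322 -0.2974  0.1114] [ 0.4382 -0.2977  0.1105] [ 6 40 86]
206 [ 0.4263 -0.301   0.1143] [ 0.4322 -0.3011  0.1141] [ 0.4381 -0.3015  0.1131] [54 63 88]
212 [ 0.4266 -0.3005  0.1271] [ 0.4321 -0.2985  0.132 ] [ 0.4376 -0.2999  0.1286] [106 100  94]
218 [ 0.427  -0.2993  0.14  ] [ 0.4321 -0.2987  0.1415] [ 0.4373 -0.2999  0.1387] [106 102  95]
224 [ 0.4272 -0.3     0.1476] [ 0.4321 -0.2992  0.1493] [ 0.4371 -0.3002  0.1472] [119 112 107]
230 [ 0.4272 -0.303   0.1498] [ 0.4321 -0.3033  0.1492] [ 0.437  -0.303   0.1499] [118 113 107]
236 [ 0.4272 -0.3073  0.1495] [ 0.4321 -0.3071  0.1498] [ 0.4371 -0.3076  0.1489] [105 101  95]
242 [ 0.4276 -0.3024  0.166 ] [ 0.4321 -0.3029  0.165 ] [ 0.4365 -0.3025  0.1659] [17 18 15]
248 [ 0.4278 -0.3022  0.1729] [ 0.432  -0.3023  0.1726] [ 0.4363 -0.3026  0.1721] [16 14 13]
254 [ 0.428  -0.3022  0.1789] [ 0.432  -0.3022  0.1788] [ 0.4361 -0.3021  0.179 ] [15 18 15]
260 [ 0.4281 -0.3018  0.185 ] [ 0.432  -0.3017  0.1852] [ 0
[... 506 characters left out ...]
.4288 -0.3013  0.2112] [ 0.432  -0.3169  0.1924] [ 0.4351 -0.3008  0.2119] [23 23 23]
scene
92 [ 0.446  -0.2952  0.2387] [0 1 0]
95 [ 0.4492 -0.2941  0.2311] [11 11  8]
98 [ 0.4496 -0.2948  0.2223] [ 9  8 12]
101 [ 0.4454 -0.2985  0.2114] [10 14 16]
104 [ 0.4487 -0.2972  0.2037] [16 14 15]
107 [ 0.4382 -0.305   0.1898] [46 46 44]
110 [ 0.4389 -0.3056  0.1807] [43 42 43]
113 [ 0.4351 -0.3091  0.1694] [27 28 31]
116 [ 0.4344 -0.3105  0.1595] [40 39 39]
119 [ 0.4367 -0.31    0.151 ] [89 82 75]
122 [ 0.4449 -0.3057  0.1454] [94 90 84]
125 [ 0.4435 -0.3077  0.1349] [95 88 83]
128 [ 0.445  -0.3077  0.1259] [99 93 86]
131 [ 0.4417 -0.3109  0.1142] [25 36 68]
134 [ 0.4476 -0.3081  0.1074] [ 9 28 72]
```

Run:
```python
from h import *
np.set_printoptions(precision=4,suppress=True)
im,d,m=load('w1');W=world(d,m); print(m['xyz'])
for r,c in [(252,172),(256,172),(262,174),(270,170),(252,342),(256,343),(262,342)]: print(r,c,W[r,c],im[r,c])
im,d,m=load('scene0');W=world(d,m)
for c in (117,120,123,130,135,146,150,153): 
    col=[(r,W[r,c]) for r in range(5,60) if W[r,c,2]>.1 and W[r,c,0]>-.2 and abs(W[r,c,0])<.5]
    if col: print(c,col[-1])
for q in ('pics/w1','pics/w2'): pass
print(get_obs()['tool_pos'], camera_model('wrist')['xyz'])
```

```text
[ 0.4318 -0.2293  0.3829]
252 172 [ 0.3873 -0.3023  0.2608] [33 34 35]
256 172 [ 0.3891 -0.3014  0.2662] [ 9  9 12]
262 174 [ 0.3892 -0.3058  0.2646] [10  7  0]
270 170 [ 0.3894 -0.3057  0.2717] [ 7 12 16]
252 342 [ 0.4755 -0.3022  0.261 ] [3 7 8]
256 343 [ 0.4749 -0.3022  0.2647] [20 20 18]
262 342 [ 0.474  -0.3044  0.2668] [15 12  7]
117 (44, array([ 0.1879, -0.6672,  0.289 ]))
120 (45, array([ 0.1902, -0.6525,  0.287 ]))
123 (55, array([ 0.1851, -0.6495,  0.2502]))
130 (39, array([ 0.1778, -0.6146,  0.3081]))
135 (40, array([ 0.1681, -0.6009,  0.3035]))
146 (45, array([ 0.1643, -0.5588,  0.2883]))
150 (57, array([ 0.1586, -0.5514,  0.2449]))
153 (45, array([ 0.1583, -0.5333,  0.2889]))
[ 0.4314 -0.312   0.119 ] [ 0.4316 -0.2295  0.2983]
```

Both cameras agree that the real fingertips sit about 40 mm behind the reported TCP. With the fingers shut and a reported z of 0.119, the tips are at about 0.157–0.160, just above the cap top at 0.150. The start view shows the same offset. The bottle is untouched, so I'll allow for the offset: reopen, go 40 mm lower and check the force.

```bash
python3 -m crank '[[[0,0,0,0],[0,0,0,0],[0,0,0,0],[0,0,0,0],[0,0,0,0]]]' 1 40
python3 -m crank '[[[0,0,0,0],[0,0,0,0],[0,0,0,0],[0,0,0,0],[0,0,0,0]]]' 
python3 -m crank '[[[0.0005,-0.001,-0.01,0],[0.0005,-0.001,-0.02,0],[0.0005,-0.001,-0.03,0],[0.0005,-0.001,-0.04,0],[0.0005,-0.001,-0.04,0]]]'
python3 -m crank '[[[0,0,0,0],[0,0,0,0],[0,0,0,0],[0,0,0,0],[0,0,0,0]]]' 0 40
python3 -m crank '[[[0,0,0,0],[0,0,0,0],[0,0,0,0],[0,0,0,0],[0,0,0,0]]]'
```

```text
t: 3.0
tool_pos: [0.4314, -0.312, 0.1191]
tool_rot: [1.208, 1.21, -1.208]
contact_force: [-0.3, 0.3, 0.2]
opening: 0.0607
t: 3.42
tool_pos: [0.4314, -0.312, 0.1191]
tool_rot: [1.208, 1.21, -1.208]
contact_force: [-0.0, -0.2, -0.0]
opening: 0.0855
t: 3.83
tool_pos: [0.43, -0.3113, 0.0753]
tool_rot: [1.21, 1.216, -1.21]
contact_force: [-1.0, 0.1, -0.7]
opening: 0.0854
t: 4.25
tool_pos: [0.4322, -0.3135, 0.08]
tool_rot: [1.208, 1.208, -1.208]
contact_force: [-0.8, 0.0, 1.6]
opening: 0.0313
t: 4.67
tool_pos: [0.4322, -0.3135, 0.0799]
tool_rot: [1.208, 1.208, -1.208]
contact_force: [-1.2, 0.0, 5.0]
opening: 0.0313
```

```bash
python3 -m crank '[[[0,0,0.02,0],[0,0,0.05,0],[0,0,0.08,0],[0,0,0.11,0],[0,0,0.13,0]]]'
python3 -m crank '[[[0.015,0.015,0,0],[0.045,0.045,0,0],[0.075,0.072,0,0],[0.105,0.1,0,0],[0.13,0.127,0,0]]]'
python3 -m crank '[[[0.025,0.024,0,0],[0.045,0.044,0,0],[0.058,0.054,0,0],[0.059,0.056,0,0],[0.059,0.056,0,0]]]'
python3 - <<'E'
from h import *
snap('wrist','w3'); snap('scene','s3');print(get_obs()['tool_pos'])
E
```

```text
t: 5.08
tool_pos: [0.4321, -0.313, 0.2106]
tool_rot: [1.209, 1.209, -1.208]
contact_force: [1.6, -1.5, -2.3]
opening: 0.031
t: 5.5
tool_pos: [0.5625, -0.1839, 0.2069]
tool_rot: [1.209, 1.212, -1.209]
contact_force: [-0.0, -0.1, -3.1]
opening: 0.031
t: 5.92
tool_pos: [0.6203, -0.1288, 0.2068]
tool_rot: [1.206, 1.214, -1.209]
contact_force: [-0.9, 0.1, -3.8]
opening: 0.0313
[ 0.61981333 -0.13027051  0.20765425]
```

View pics/s3.png

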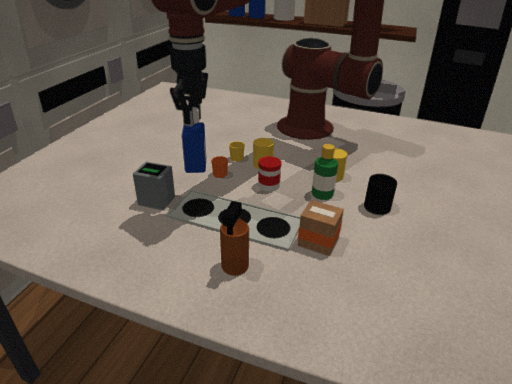

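View pics/w3.png

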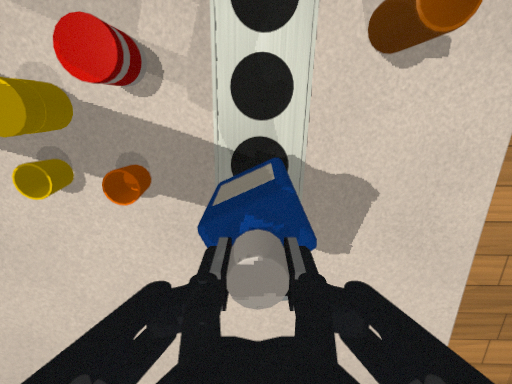

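The wrist view shows the cap held at (258,265) with the body upright, and the target pad is below it at (260,160). I'll lower it slowly.

```bash
python3 -m crank '[[[0.0015,0,-0.03,0],[0.0015,0,-0.06,0],[0.0015,0,-0.085,0],[0.0015,0,-0.1,0],[0.0015,0,-0.105,0]]]'
python3 -m crank '[[[0,0,-0.006,0],[0,0,-0.012,0],[0,0,-0.016,0],[0,0,-0.019,0],[0,0,-0.02,0]]]'
python3 -m crank '[[[0,0,0,0],[0,0,0,0],[0,0,0,0]]]'
```

```text
t: 6.43
tool_pos: [0.6193, -0.1302, 0.0999]
tool_rot: [1.208, 1.215, -1.213]
contact_force: [0.0, 1.5, -3.1]
opening: 0.0308
t: 6.85
tool_pos: [0.6228, -0.1301, 0.0846]
tool_rot: [1.209, 1.209, -1.208]
contact_force: [-0.2, 0.5, -3.2]
opening: 0.0308
t: 7.1
tool_pos: [0.6227, -0.1301, 0.0847]
tool_rot: [1.209, 1.209, -1.208]
contact_force: [0.0, 0.1, -3.5]
opening: 0.031
```

```bash
python3 -m crank '[[[-0.001,0,-0.0005,0],[-0.001,0,-0.001,0],[-0.001,0,-0.0015,0],[-0.001,0,-0.0015,0]]]'
python3 -m crank '[[[0,0,0,0],[0,0,0,0],[0,0,0,0],[0,0,0,0],[0,0,0,0]]]' 1 40
python3 -m crank '[[[0,0,0,0],[0,0,0,0],[0,0,0,0],[0,0,0.02,0],[0,0,0.05,0]]]' 
python3 -m crank '[[[0,0,0.04,0],[0,0,0.07,0],[0,0.01,0.075,0],[0,0.04,0.075,0],[0,0.07,0.075,0]]]'
python3 - <<'E'
from h import *
np.set_printoptions(precision=4,suppress=True)
for n in ('top','scene'):
    im,d,m=snap(n,n+'4');W=world(d,m)
    s=(W[...,2]>.135)&(W[...,2]<.16)&(abs(W[...,0]-.62)<.03)&(abs(W[...,1]+.13)<.03)
    p=W[s];print(n,len(p),p.mean(0),(p.min(0)+p.max(0))/2,np.ptp(p,axis=0))
print(get_obs()['tool_pos'])
E
```

```text
t: 7.43
tool_pos: [0.6218, -0.1302, 0.084]
tool_rot: [1.208, 1.209, -1.208]
contact_force: [-3.0, 0.8, 3.4]
opening: 0.0308
t: 7.85
tool_pos: [0.6214, -0.13, 0.0825]
tool_rot: [1.209, 1.21, -1.208]
contact_force: [0.3, -0.2, -0.4]
opening: 0.0854
t: 8.27
tool_pos: [0.6184, -0.1291, 0.1285]
tool_rot: [1.207, 1.218, -1.213]
contact_force: [-0.6, 0.1, 0.8]
opening: 0.0856
t: 8.68
tool_pos: [0.6219, -0.0602, 0.2089]
tool_rot: [1.211, 1.206, -1.209]
contact_force: [0.3, 0.3, -0.7]
opening: 0.0853
top 144 [ 0.6205 -0.1299  0.1525] [ 0.6208 -0.1307  0.1464] [0.03   0.0306 0.0218]
scene 147 [ 0.6275 -0.1276  0.1473] [ 0.6219 -0.1298  0.1447] [0.0344 0.0312 0.0192]
[ 0.6212 -0.0565  0.2076]
```

View pics/scene4.png

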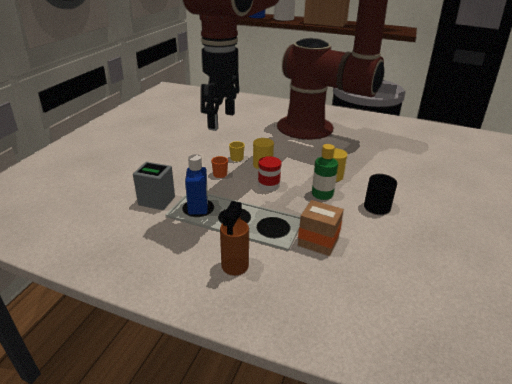

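The detergent stands upright on the reader-side pad at (197,188), with its cap at (0.621,-0.130) against the pad at (0.6217,-0.130). Softener next.

```bash
python3 -m crank '[[[-0.025,0.03,0,0],[-0.05,0.057,0,0],[-0.075,0.085,0,0],[-0.1,0.113,0,0],[-0.125,0.142,0,0]]]' 1 40
python3 -m crank '[[[-0.025,0.028,0,0],[-0.05,0.057,0,0],[-0.063,0.07,0,0],[-0.065,0.074,0,0],[-0.065,0.074,0,0]]]'
python3 - <<'E'
from h import *
np.set_printoptions(precision=4,suppress=True)
im,d,m=snap('wrist','w5');W=world(d,m)
s=(W[...,2]>.143)&(W[...,2]<.158)&(abs(W[...,0]-.43)<.03)&(abs(W[...,1]-.16)<.03)
p=W[s];print(s.sum(),p.mean(0),(p.min(0)+p.max(0))/2,np.ptp(p,axis=0));o=get_obs();print(o['tool_pos'],o['tool_rot'])
E
```

```text
t: 9.2
tool_pos: [0.495, 0.0825, 0.207]
tool_rot: [1.209, 1.209, -1.21]
contact_force: [0.6, 0.4, 0.4]
opening: 0.0852
t: 9.62
tool_pos: [0.431, 0.1565, 0.2075]
tool_rot: [1.207, 1.21, -1.207]
contact_force: [1.1, -1.2, -0.7]
opening: 0.085
869 [0.4297 0.1603 0.1492] [0.4296 0.1595 0.1473] [0.0312 0.0306 0.0086]
[0.4316 0.1558 0.2075] [ 1.2079  1.2092 -1.2078]
```

View pics/w5.png

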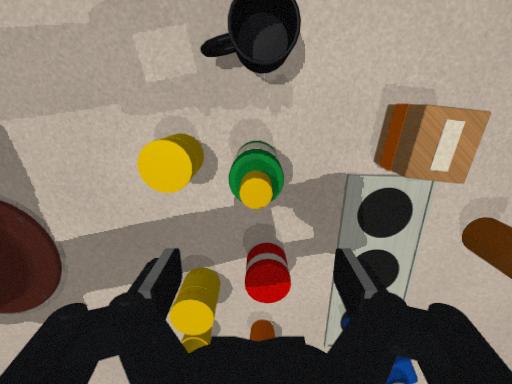

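The wrist view shows the yellow cap at (256,190), midway between the jaws. I'll descend and grip.

```bash
python3 -m crank '[[[-0.001,0.004,-0.03,0],[-0.001,0.004,-0.06,0],[-0.001,0.004,-0.09,0],[-0.001,0.004,-0.115,0],[-0.001,0.004,-0.128,0]]]' 1 40
python3 -m crank '[[[0,0,0,0],[0,0,0,0],[0,0,0,0]]]'
python3 -m crank '[[[0,0,0,0],[0,0,0,0],[0,0,0,0],[0,0,0,0],[0,0,0,0]]]' 0 40
python3 -m crank '[[[0,0,0,0],[0,0,0,0],[0,0,0,0],[0,0,0,0],[0,0,0,0]]]'
```

```text
t: 10.08
tool_pos: [0.429, 0.1581, 0.0755]
tool_rot: [1.206, 1.212, -1.215]
contact_force: [0.5, -0.4, -0.7]
opening: 0.0852
t: 10.33
tool_pos: [0.4319, 0.1595, 0.0809]
tool_rot: [1.21, 1.208, -1.208]
contact_force: [0.5, -0.5, -0.1]
opening: 0.0857
t: 10.75
tool_pos: [0.4305, 0.1601, 0.0803]
tool_rot: [1.209, 1.21, -1.208]
contact_force: [-0.4, 0.8, 0.7]
opening: 0.0311
t: 11.17
tool_pos: [0.4306, 0.1601, 0.0803]
tool_rot: [1.209, 1.21, -1.208]
contact_force: [-2.2, -0.8, 5.2]
opening: 0.0307
```

```bash
python3 -m crank '[[[0,0,0.02,0],[0,0,0.05,0],[0,0,0.08,0],[0,0,0.11,0],[0,0,0.13,0]]]'
python3 -m crank '[[[0.015,-0.006,0,0],[0.045,-0.018,0,0],[0.078,-0.032,0,0],[0.11,-0.045,0,0],[0.14,-0.057,0,0]]]'
python3 -m crank '[[[0.03,-0.012,0,0],[0.05,-0.02,0,0],[0.057,-0.023,0,0],[0.057,-0.023,0,0],[0.057,-0.023,0,0]]]'
python3 -m crank '[[[0,0,-0.02,0],[0,0,-0.05,0],[0,0,-0.08,0],[0,0,-0.1,0],[0,0,-0.11,0]]]'
python3 -m crank '[[[0,0,-0.004,0],[0,0,-0.009,0],[0,0,-0.0135,0],[0,0,-0.0135,0],[0,0,-0.0135,0]]]'
```

```text
t: 11.58
tool_pos: [0.4309, 0.1601, 0.2116]
tool_rot: [1.21, 1.208, -1.207]
contact_force: [0.5, 1.1, -2.5]
opening: 0.0311
t: 12.0
tool_pos: [0.5713, 0.1021, 0.2079]
tool_rot: [1.208, 1.211, -1.21]
contact_force: [-0.1, 1.0, -2.0]
opening: 0.0311
t: 12.42
tool_pos: [0.6264, 0.0802, 0.2082]
tool_rot: [1.207, 1.212, -1.21]
contact_force: [-1.0, 0.1, -2.3]
opening: 0.0307
t: 12.83
tool_pos: [0.6234, 0.0809, 0.0954]
tool_rot: [1.204, 1.215, -1.213]
contact_force: [-0.1, -0.5, -3.4]
opening: 0.031
t: 13.25
tool_pos: [0.6281, 0.0801, 0.0873]
tool_rot: [1.209, 1.208, -1.207]
contact_force: [0.3, 0.3, -2.5]
opening: 0.0311
```

```bash
python3 -m crank '[[[-0.001,0,-0.001,0],[-0.001,0,-0.002,0],[-0.001,0,-0.003,0],[-0.001,0,-0.003,0],[-0.001,0,-0.003,0]]]'
```

```text
t: 13.67
tool_pos: [0.627, 0.08, 0.0844]
tool_rot: [1.209, 1.209, -1.208]
contact_force: [-1.3, -0.4, 2.9]
opening: 0.0308
```

```bash
python3 -m crank '[[[0,0,0,0],[0,0,0,0],[0,0,0,0],[0,0,0,0],[0,0,0,0]]]' 1 40
python3 -m crank '[[[0,0,0,0],[0,0,0.01,0],[0,0,0.04,0],[0,0,0.075,0],[0,0,0.115,0]]]' 
python3 -m crank '[[[-0.02,-0.01,0,0],[-0.05,-0.02,0,0],[-0.085,-0.035,0,0],[-0.12,-0.048,0,0],[-0.15,-0.061,0,0]]]' 
python3 -m crank '[[[-0.02,-0.01,0,0],[-0.031,-0.013,0,0],[-0.031,-0.013,0,0],[-0.031,-0.013,0,0],[-0.031,-0.013,0,0]]]'
python3 - <<'E'
from h import *
np.set_printoptions(precision=4,suppress=True)
def st(W,c,z0,z1,t):
    s=(W[...,2]>z0)&(W[...,2]<z1)&(abs(W[...,0]-c[0])<.04)&(abs(W[...,1]-c[1])<.04)
    p=W[s];print(t,len(p),p.mean(0),(p.min(0)+p.max(0))/2,np.ptp(p,axis=0))
for n in ('top','scene'):
    im,d,m=snap(n,n+'6');W=world(d,m)
    st(W,(.627,.08),.146,.16,n+' soft')
    st(W,(.6215,-.13),.146,.16,n+' det')
im,d,m=snap('wrist','w6');W=world(d,m);st(W,(.446,.006),.074,.086,'w tub')
o=get_obs();print(o['tool_pos'],o['tool_rot'])
E
```

```text
t: 14.08
tool_pos: [0.6263, 0.08, 0.0829]
tool_rot: [1.208, 1.21, -1.209]
contact_force: [-0.2, 0.3, 0.8]
opening: 0.0852
t: 14.5
tool_pos: [0.625, 0.08, 0.1979]
tool_rot: [1.207, 1.212, -1.211]
contact_force: [1.5, -0.4, -0.4]
opening: 0.0853
t: 14.92
tool_pos: [0.4746, 0.0187, 0.1987]
tool_rot: [1.208, 1.209, -1.208]
contact_force: [0.1, -0.9, 0.3]
opening: 0.0855
t: 15.33
tool_pos: [0.4461, 0.0061, 0.1988]
tool_rot: [1.209, 1.209, -1.207]
contact_force: [-0.1, 0.1, 0.9]
opening: 0.0852
top soft 136 [0.6253 0.079  0.1534] [0.6249 0.0791 0.1526] [0.0299 0.0297 0.0123]
top det 137 [ 0.621  -0.1306  0.1534] [ 0.6208 -0.1309  0.1519] [0.0293 0.0298 0.0101]
scene soft 103 [0.6296 0.0812 0.1515] [0.6263 0.081  0.1503] [0.0328 0.0288 0.0084]
scene det 90 [ 0.6253 -0.129   0.1517] [ 0.6226 -0.13    0.1506] [0.0333 0.0307 0.0086]
w tub 2299 [0.4458 0.0064 0.0795] [0.446  0.0054 0.078 ] [0.0627 0.0634 0.0077]
[0.4459 0.0062 0.1982] [ 1.208   1.2102 -1.2082]
```

View pics/scene6.png

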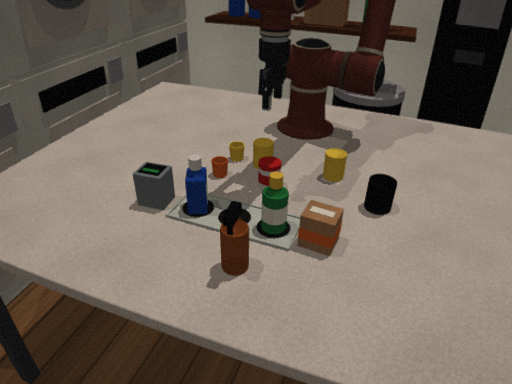

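View pics/w6.png

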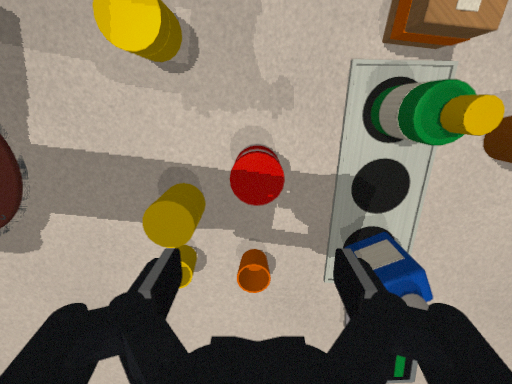

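The softener is upright and centred on the far pad, with its cap at (275,181) in the scene view. The red tub's lid is at (257,177) in the wrist view, centred between the jaws. I'll descend in two stages.

```bash
python3 -m crank '[[[0,0,-0.03,0],[0,0,-0.065,0],[0,0,-0.1,0],[0,0,-0.13,0],[0,0,-0.145,0]]]' 1 40
python3 -m crank '[[[0,0,-0.02,0],[0,0,-0.036,0],[0,0,-0.051,0],[0,0,-0.051,0],[0,0,-0.051,0]]]'
python3 -m crank '[[[0,0,0,0],[0,0,0,0],[0,0,0,0],[0,0,0,0],[0,0,0,0]]]' 0 40
python3 -m crank '[[[0,0,0,0],[0,0,0,0],[0,0,0,0]]]'
python3 - <<'E'
from h import *
snap('wrist','w7')
E
```

```text
t: 15.9
tool_pos: [0.4426, 0.0067, 0.0484]
tool_rot: [1.206, 1.216, -1.213]
contact_force: [-0.2, -0.2, -0.3]
opening: 0.0855
t: 16.32
tool_pos: [0.4448, 0.0063, 0.0013]
tool_rot: [1.207, 1.212, -1.21]
contact_force: [1.0, 0.5, 0.6]
opening: 0.0855
t: 16.73
tool_pos: [0.4467, 0.0058, 0.0037]
tool_rot: [1.209, 1.207, -1.207]
contact_force: [-2.3, 0.1, 5.2]
opening: 0.0626
t: 16.98
tool_pos: [0.4467, 0.0058, 0.0037]
tool_rot: [1.209, 1.207, -1.207]
contact_force: [-2.0, 0.3, 5.8]
opening: 0.0632
```

View pics/w7.png

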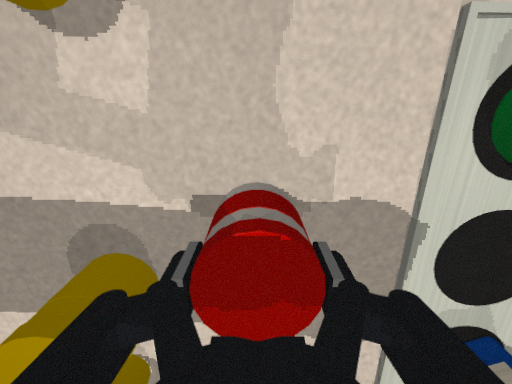

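The tub is gripped by its lid, with the opening at 0.063. I'll carry it over with a 30° turn so the wrist camera's side stays clear of the softener cap.

```bash
python3 -m crank '[[[0,0,0.015,0],[0,0,0.04,0],[0,0,0.065,0],[0,0,0.08,0],[0,0,0.08,0]]]'
python3 -m crank '[[[0.015,-0.003,0,6],[0.045,-0.008,0,12],[0.075,-0.014,0,18],[0.105,-0.019,0,24],[0.13,-0.023,0,30]]]'
python3 -m crank '[[[0.02,-0.004,0,0],[0.038,-0.007,0,0],[0.047,-0.0085,0,0],[0.047,-0.0085,0,0],[0.047,-0.0085,0,0]]]'
python3 -m crank '[[[0,0,-0.02,0],[0,0,-0.045,0],[0,0,-0.06,0],[0,0,-0.067,0],[0,0,-0.067,0]]]'
python3 -m crank '[[[0,0,0,0],[0,0,0,0],[0,0,0,0]]]'
python3 - <<'E'
from h import *
snap('wrist','w8');snap('scene','s8')
E
```

```text
t: 17.45
tool_pos: [0.4482, 0.0056, 0.0861]
tool_rot: [1.211, 1.203, -1.203]
contact_force: [1.3, -0.6, -1.6]
opening: 0.0627
t: 17.87
tool_pos: [0.576, -0.0173, 0.08]
tool_rot: [0.811, 1.416, -0.812]
contact_force: [-0.3, 0.7, -1.5]
opening: 0.0629
t: 18.28
tool_pos: [0.6212, -0.0254, 0.0807]
tool_rot: [0.814, 1.415, -0.816]
contact_force: [-0.2, 0.5, -2.8]
opening: 0.0629
t: 18.7
tool_pos: [0.6193, -0.0249, 0.0124]
tool_rot: [0.814, 1.418, -0.817]
contact_force: [-1.0, -0.1, -2.6]
opening: 0.0629
t: 18.95
tool_pos: [0.6236, -0.0257, 0.017]
tool_rot: [0.815, 1.41, -0.813]
contact_force: [0.3, -0.2, -1.6]
opening: 0.0629
```

View pics/w8.png

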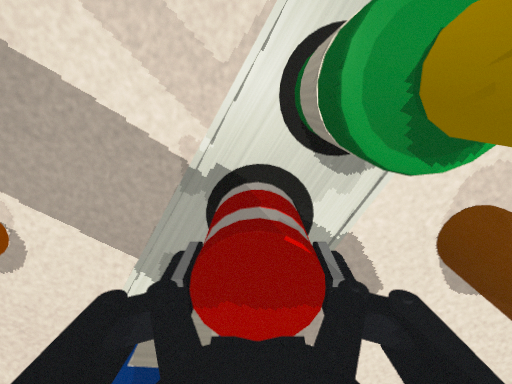

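View pics/s8.png

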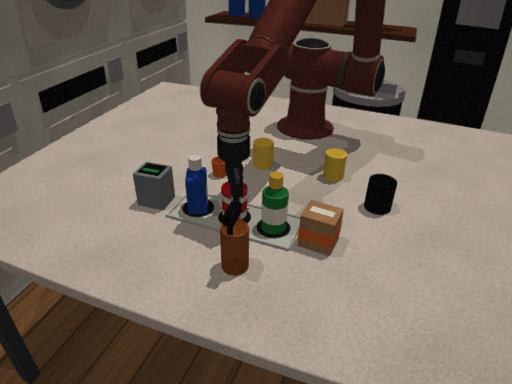

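The tub hangs over the middle pad with clearance on both sides. I'll lower it the last 9–10 mm.

```bash
python3 -m crank '[[[0.0005,0,-0.003,0],[0.0005,0,-0.006,0],[0.0005,0,-0.009,0],[0.0005,0,-0.0095,0],[0.0005,0,-0.0095,0]]]'
python3 -m crank '[[[0,0,0,0],[0,0,0,0]]]'
```

```text
t: 19.47
tool_pos: [0.6236, -0.026, 0.0079]
tool_rot: [0.814, 1.412, -0.815]
contact_force: [-6.0, 0.4, 9.3]
opening: 0.0633
t: 19.63
tool_pos: [0.6235, -0.026, 0.0078]
tool_rot: [0.814, 1.412, -0.815]
contact_force: [-5.4, -0.6, 10.1]
opening: 0.0628
```

```bash
python3 -m crank '[[[0,0,0,0],[0,0,0,0],[0,0,0,0],[0,0,0,0],[0,0,0,0]]]' 1 30
python3 -m crank '[[[0,0,0.005,0],[0,0,0.03,0],[0,0,0.065,0],[0,0,0.1,0],[0,0,0.14,0]]]' 
python3 -m crank '[[[-0.01,-0.01,0.025,-6],[-0.035,-0.03,0.035,-12],[-0.06,-0.05,0.04,-18],[-0.09,-0.07,0.04,-24],[-0.12,-0.09,0.04,-30]]]' 
python3 -m crank '[[[-0.025,-0.015,0,0],[-0.05,-0.025,0,0],[-0.064,-0.035,0,0],[-0.064,-0.035,0,0],[-0.064,-0.035,0,0]]]'
python3 - <<'E'
from h import *
np.set_printoptions(precision=4,suppress=True)
def st(W,c,z0,z1,t,r=.04):
    s=(W[...,2]>z0)&(W[...,2]<z1)&(abs(W[...,0]-c[0])<r)&(abs(W[...,1]-c[1])<r)
    p=W[s];print(t,len(p),p.mean(0),(p.min(0)+p.max(0))/2,np.ptp(p,axis=0))
for n in ('top','scene'):
    im,d,m=snap(n,n+'9');W=world(d,m)
    st(W,(.6243,-.0255),.077,.092,n+' tub')
im,d,m=snap('wrist','w9');W=world(d,m);st(W,(.44,-.151),.044,.056,'w cup')
o=get_obs();print(o['tool_pos'],o['tool_rot'])
E
```

```text
t: 20.05
tool_pos: [0.6227, -0.0255, 0.0052]
tool_rot: [0.815, 1.413, -0.815]
contact_force: [-1.1, -0.7, -0.3]
opening: 0.0858
t: 20.47
tool_pos: [0.6217, -0.0253, 0.1458]
tool_rot: [0.814, 1.415, -0.816]
contact_force: [0.1, -0.3, -0.0]
opening: 0.0854
t: 20.88
tool_pos: [0.5021, -0.1162, 0.1867]
tool_rot: [1.212, 1.206, -1.211]
contact_force: [0.9, -1.0, 0.3]
opening: 0.0854
t: 21.3
tool_pos: [0.4388, -0.1508, 0.1861]
tool_rot: [1.21, 1.208, -1.209]
contact_force: [-1.4, -0.2, -0.4]
opening: 0.0855
top tub 457 [ 0.6221 -0.0267  0.0837] [ 0.6219 -0.0265  0.0826] [0.0619 0.0608 0.0111]
scene tub 338 [ 0.6266 -0.0249  0.0821] [ 0.6238 -0.0257  0.0812] [0.0636 0.0625 0.0082]
w cup 359 [ 0.4407 -0.1529  0.0487] [ 0.4408 -0.1515  0.048 ] [0.0489 0.0489 0.0079]
[ 0.4395 -0.1501  0.1858] [ 1.2082  1.2099 -1.2075]
```

View pics/w9.png

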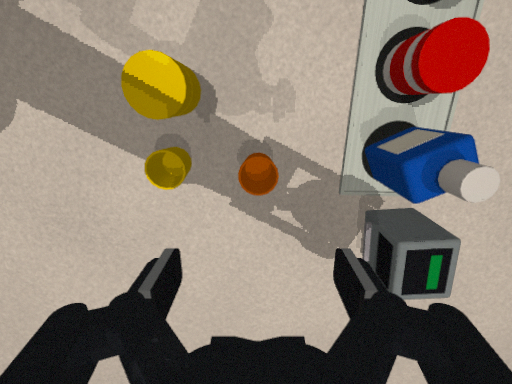

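View pics/scene9.png

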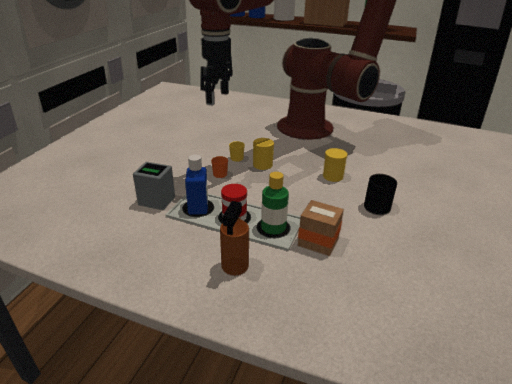

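The tub stands centred on the middle pad to within about 2 mm. Two things in the wrist view are cup-shaped: one orange at (258,173) and one yellow at (167,168). The orange one is meant, by colour and the explicit yellow exclusion. I'll confirm it in a crop.

Run:
```python
from h import *
im=load('w9')[0]; cv2.imwrite('pics/crop9.png',cv2.resize(im[120:220,120:310],None,fx=4,fy=4,interpolation=cv2.INTER_CUBIC)[:,:,::-1])
```

```text
(no output)
```

View pics/crop9.png

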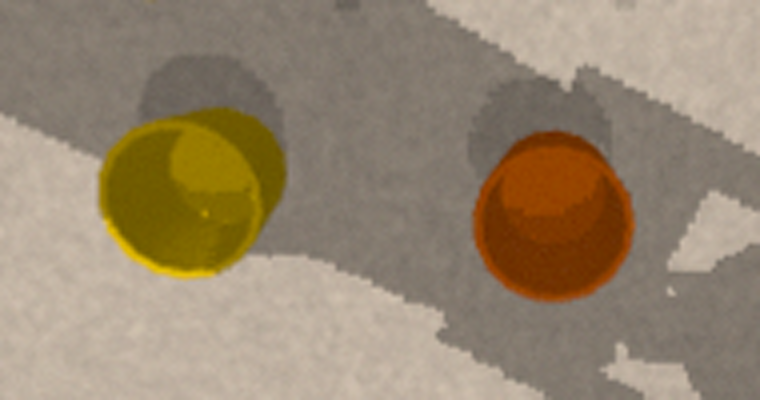

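```bash
python3 -m crank '[[[0.001,-0.0015,-0.035,0],[0.001,-0.0015,-0.075,0],[0.001,-0.0015,-0.11,0],[0.001,-0.0015,-0.135,0],[0.001,-0.0015,-0.15,0]]]' 1 20
python3 -m crank '[[[0,0,-0.015,0],[0,0,-0.03,0],[0,0,-0.045,0],[0,0,-0.053,0],[0,0,-0.056,0]]]'
python3 -m crank '[[[0,0,0,0],[0,0,0,0]]]'
```

```text
t: 21.87
tool_pos: [0.4381, -0.1501, 0.0315]
tool_rot: [1.207, 1.217, -1.21]
contact_force: [0.0, 0.6, -0.3]
opening: 0.0854
t: 22.28
tool_pos: [0.4392, -0.1509, -0.0221]
tool_rot: [1.207, 1.214, -1.209]
contact_force: [0.9, 0.3, 0.1]
opening: 0.0858
t: 22.45
tool_pos: [0.4406, -0.1521, -0.0198]
tool_rot: [1.208, 1.209, -1.208]
contact_force: [-0.2, 0.1, 0.4]
opening: 0.0852
```

The crop shows the orange cup, mouth up, at (258,173), distinct from the yellow one. I'll close on it.

```bash
python3 -m crank '[[[0,0,0,0],[0,0,0,0],[0,0,0,0],[0,0,0,0],[0,0,0,0]]]' 0 20
python3 -m crank '[[[0,0,0,0],[0,0,0,0],[0,0,0,0]]]'
python3 - <<'E'
from h import *
snap('wrist','w10');print(get_obs()['tool_pos'])
E
```

```text
t: 22.87
tool_pos: [0.4405, -0.1524, -0.0193]
tool_rot: [1.209, 1.208, -1.208]
contact_force: [-0.9, 1.1, 5.7]
opening: 0.0494
t: 23.12
tool_pos: [0.4405, -0.1524, -0.0193]
tool_rot: [1.209, 1.208, -1.208]
contact_force: [-1.3, 0.7, 5.4]
opening: 0.0492
[ 0.44048978 -0.15240438 -0.01928246]
```

View pics/w10.png

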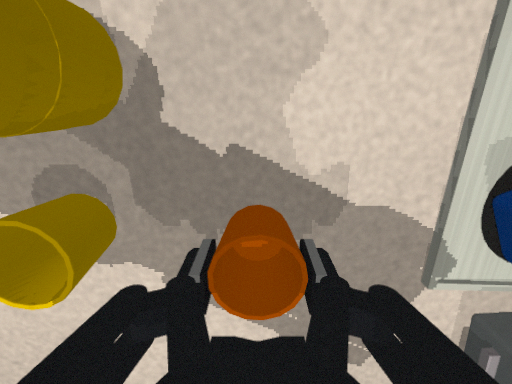

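```bash
python3 -m crank '[[[0,0,0.015,0],[0,0,0.045,0],[0,0,0.08,0],[0,0,0.115,0],[0,0,0.15,0]]]'
python3 -m crank '[[[0,0,0.03,0],[0.015,0.01,0.05,0],[0.04,0.027,0.06,0],[0.065,0.045,0.06,0],[0.09,0.062,0.06,0]]]'
python3 -m crank '[[[0.025,0.017,0,0],[0.05,0.034,0,0],[0.075,0.051,0,0],[0.09,0.061,0,0],[0.0925,0.0633,0,0]]]'
python3 -m crank '[[[0,0,0,0],[0,0,0,0],[0,0,0,0]]]'
python3 - <<'E'
from h import *
np.set_printoptions(precision=4,suppress=True)
im,d,m=snap('wrist','w11');W=world(d,m);t=get_obs()['tool_pos'];print(t)
c=(t[0],t[1]); s=(W[...,2]>t[2]+.03)&(abs(W[...,0]-c[0])<.024)&(abs(W[...,1]-c[1])<.045)
h=cv2.cvtColor(im,cv2.COLOR_RGB2HSV); s&=(h[...,1]>180)&(h[...,0]>4)&(h[...,0]<16)
p=W[s];zt=np.percentile(p[:,2],98);q=p[p[:,2]>zt-.005];print(zt,(q.min(0)+q.max(0))/2,np.ptp(q,axis=0))
E
```

```text
t: 23.58
tool_pos: [0.4394, -0.1518, 0.1309]
tool_rot: [1.209, 1.21, -1.209]
contact_force: [0.2, -0.7, -0.0]
opening: 0.0492
t: 24.0
tool_pos: [0.5316, -0.0895, 0.1913]
tool_rot: [1.21, 1.206, -1.207]
contact_force: [1.1, -0.6, 0.4]
opening: 0.0488
t: 24.42
tool_pos: [0.624, -0.025, 0.189]
tool_rot: [1.207, 1.211, -1.207]
contact_force: [-0.8, -0.6, -0.8]
opening: 0.0493
t: 24.67
tool_pos: [0.6215, -0.0275, 0.1895]
tool_rot: [1.209, 1.209, -1.21]
contact_force: [0.5, -1.0, -0.2]
opening: 0.0494
[ 0.6216 -0.0275  0.1897]
0.25873521296809115 [ 0.6215 -0.0268  0.2567] [0.048  0.0497 0.0059]
```

View pics/w11.png

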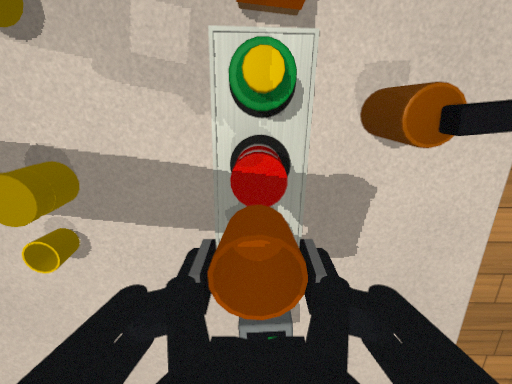

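The cup is held level, mouth up, with the red lid at (259,180) ahead and below. I'll lower it onto the lid.

```bash
python3 -m crank '[[[0.0012,0.0005,-0.03,0],[0.0012,0.0005,-0.06,0],[0.0012,0.0005,-0.09,0],[0.0012,0.0005,-0.108,0],[0.0012,0.0005,-0.113,0]]]'
python3 -m crank '[[[0,0,0,0],[0,0,-0.003,0],[0,0,-0.006,0],[0,0,-0.009,0],[0,0,-0.009,0]]]'
python3 -m crank '[[[0,0,0,0],[0,0,0,0]]]'
python3 - <<'E'
from h import *
a=snap('wrist','w12')[0];b=snap('scene','s12')[0]
cv2.imwrite('pics/c12.png',cv2.resize(b[140:260,150:310],(800,600),interpolation=cv2.INTER_CUBIC)[:,:,::-1])
E
```

```text
t: 25.13
tool_pos: [0.6198, -0.0265, 0.0721]
tool_rot: [1.207, 1.215, -1.214]
contact_force: [-1.4, 0.5, -0.6]
opening: 0.0493
t: 25.55
tool_pos: [0.624, -0.0263, 0.0683]
tool_rot: [1.209, 1.209, -1.208]
contact_force: [0.6, -0.5, -0.4]
opening: 0.0493
t: 25.72
tool_pos: [0.6239, -0.0262, 0.0682]
tool_rot: [1.209, 1.209, -1.208]
contact_force: [-0.1, -0.8, -1.6]
opening: 0.0491
```

View pics/c12.png

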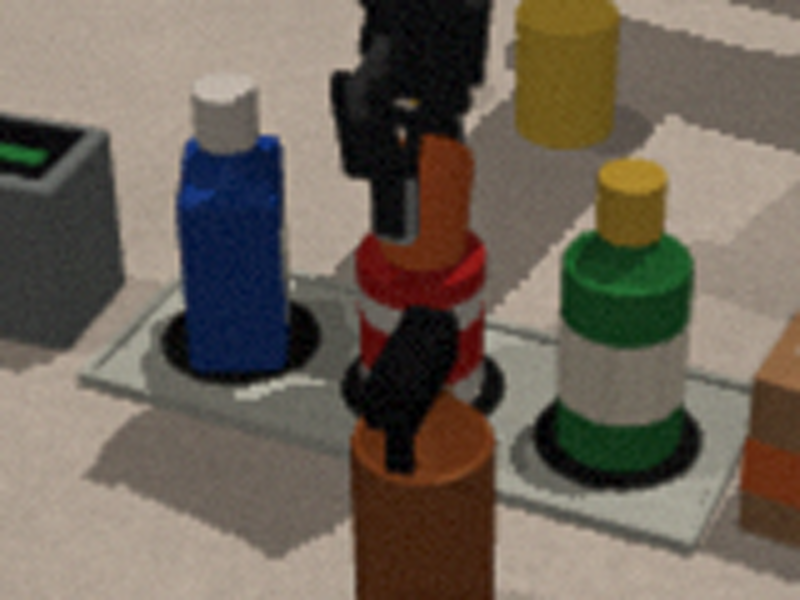

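The crop shows the cup just above the lid at about (440,250), upright, so I'll go down the last 3 mm or so.

```bash
python3 -m crank '[[[-0.0005,0,-0.001,0],[-0.0005,0,-0.002,0],[-0.0005,0,-0.003,0],[-0.0005,0,-0.003,0],[-0.0005,0,-0.003,0]]]'
python3 -m crank '[[[0,0,-0.001,0],[0,0,-0.001,0],[0,0,-0.001,0]]]'
```

```text
t: 26.23
tool_pos: [0.6232, -0.0262, 0.0648]
tool_rot: [1.209, 1.209, -1.208]
contact_force: [-0.7, 1.2, 1.3]
opening: 0.0488
t: 26.48
tool_pos: [0.6235, -0.0263, 0.0648]
tool_rot: [1.209, 1.209, -1.208]
contact_force: [-2.1, 0.9, 5.8]
opening: 0.049
```

Contact is made (+6 N). I'll release, rise and back away.

```bash
python3 -m crank '[[[0,0,0,0],[0,0,0,0],[0,0,0,0],[0,0,0,0],[0,0,0,0]]]' 1 20
python3 -m crank '[[[0,0,0.005,0],[0,0,0.02,0],[0,0,0.05,0],[0,0,0.085,0],[0,0,0.12,0]]]'
python3 -m crank '[[[0,0,0.03,0],[-0.03,0,0.03,0],[-0.07,0,0.03,0],[-0.11,0,0.03,0],[-0.15,0,0.03,0]]]'
python3 -m crank '[[[0,0,0,0],[0,0,0,0],[0,0,0,0]]]'
python3 - <<'E'
from h import *
np.set_printoptions(precision=4,suppress=True)
def st(W,c,z0,z1,t,r=.04):
    s=(W[...,2]>z0)&(W[...,2]<z1)&(abs(W[...,0]-c[0])<r)&(abs(W[...,1]-c[1])<r)
    p=W[s];print(t,len(p),(p.min(0)+p.max(0))/2,np.ptp(p,axis=0))
for n in ('top','scene'):
    im,d,m=snap(n,n+'13');W=world(d,m)
    st(W,(.6243,-.0255),.125,.142,n+' cup rim',.035)
    st(W,(.6243,-.0255),.076,.09,n+' lid')
    st(W,(.627,.08),.146,.16,n+' soft'); st(W,(.6215,-.13),.146,.16,n+' det')
    st(W,(.436,.312),.078,.09,n+' mug',.05); st(W,(.797,.045),.155,.17,n+' spray',.05)
    if n=='scene': cv2.imwrite('pics/c13.png',cv2.resize(im[140:260,150:310],(800,600),interpolation=cv2.INTER_CUBIC)[:,:,::-1])
o=get_obs();print(o['tool_pos'],o['t'],o['contact_force'])
E
```

```text
t: 26.9
tool_pos: [0.6229, -0.0262, 0.0632]
tool_rot: [1.208, 1.21, -1.209]
contact_force: [0.5, -0.0, 0.4]
opening: 0.0851
t: 27.32
tool_pos: [0.6223, -0.0261, 0.1843]
tool_rot: [1.208, 1.211, -1.21]
contact_force: [0.4, -0.2, -0.5]
opening: 0.0854
t: 27.73
tool_pos: [0.4716, -0.0261, 0.2139]
tool_rot: [1.208, 1.21, -1.208]
contact_force: [-0.9, -0.6, 1.1]
opening: 0.0855
t: 27.98
tool_pos: [0.4736, -0.0263, 0.2145]
tool_rot: [1.209, 1.208, -1.207]
contact_force: [-0.1, 0.7, 0.7]
opening: 0.0855
top cup rim 95 [ 0.6235 -0.0252  0.1316] [0.0483 0.0476 0.0118]
top lid 288 [ 0.6163 -0.0266  0.0832] [0.0504 0.061  0.0136]
top soft 134 [0.6252 0.0792 0.1524] [0.0292 0.0296 0.0098]
top det 138 [ 0.6208 -0.1308  0.1522] [0.0291 0.0299 0.0118]
top mug 148 [0.4362 0.3116 0.0834] [0.0686 0.0703 0.0106]
top spray 203 [0.796  0.0441 0.1612] [0.0568 0.0233 0.0117]
scene cup rim 140 [ 0.6244 -0.0245  0.1297] [0.0504 0.0479 0.0093]
scene lid 205 [ 0.6264 -0.0259  0.083 ] [0.0592 0.0623 0.0139]
scene soft 102 [0.6261 0.081  0.1502] [0.0317 0.0296 0.0083]
scene det 91 [ 0.6212 -0.129   0.1503] [0.0341 0.032  0.0083]
scene mug 157 [0.4372 0.3117 0.0818] [0.0752 0.0697 0.0073]
scene spray 237 [0.7978 0.046  0.16  ] [0.0553 0.0241 0.0099]
[ 0.4743 -0.0264  0.2144] 28.0833 [-0.0451 -0.5452  0.4126]
```

View pics/c13.png

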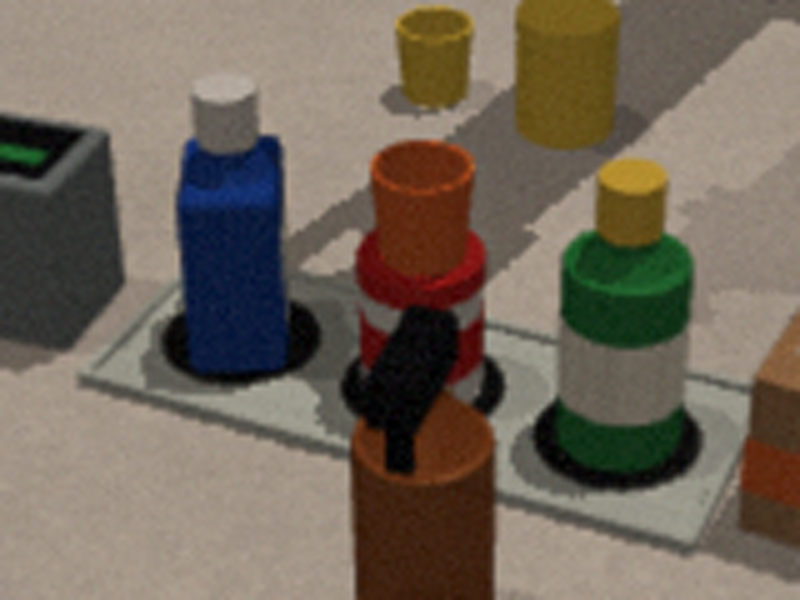

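View pics/top13.png

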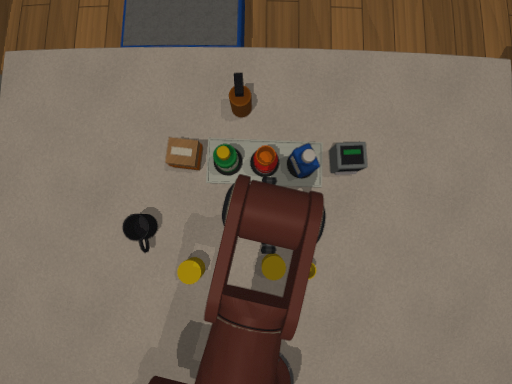

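The pictures show everything upright and in place, and the arm is clear:
- **Cup:** on the lid at (420,200) in the crop, within about 1–1.5 mm of the lid's centre.
- **Bottles:** on their pads at (225,155) and (305,160) in the top view.
- **Mug and spray bottle:** unmoved.

Handing in.

```bash
python3 -c "
from station import *
print(finish_job())"
```

```text
the job is handed in; nothing more can be done
None
```

The job is done and handed in at about 28 s. The detergent stands on the pad beside the card reader, the softener on the opposite end pad and the tub on the middle pad. The orange cup stands mouth up on the tub's lid.

- **Last checks:** from both cameras, the bottles and tub are upright and within about 2 mm of their pad centres. The cup is within about 1.5 mm of the tub's centre. The mug and spray bottle measure where they started, the yellow look-alikes were not handled, and the gripper is open and clear.
- **What disagreed:** the real fingertips sit about 40 mm behind the reported TCP. Because of that, my first grasp closed on air just above the detergent cap, without disturbing the bottle. I measured the offset in the camera depth and allowed for it in every later grasp.
- **Other disagreement:** the cameras differ from each other by 1–2 mm, which is within their stated accuracy.

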